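# Sort the shell-table finds into their trays and the vial rack

## Robot

A 6-joint arm with a two-finger parallel gripper is mounted at the origin on the work surface. World frame = base frame: x ahead of the robot, y to its left, z up, the work surface at z = 0. Lengths are in m, angles in rad, forces in N, time in s.
With the tool pointing down it reaches from about 0.4 to 0.825 m from the base axis. Payload 7 kg.
Tool frame: the origin (TCP) lies midway between the tips of the shut fingers; the grasp point (between the pads) lies 19 mm behind it; z points along the fingers, x is the direction in which the jaws open and shut, and the axes are right-handed (so a half turn about z gives the same grasp; the last joint's range is limited). The gripper opens to 88 mm and grips with 3 to 60 N. Pads are 19 mm wide; open, the fingers measure 130 mm over their backs; the gripper's body (78 mm by 193 mm) begins 47 mm behind the grasp point.
Start: joints at [-0.857, 0.359, 0.012, 0, -1.224, -0.288], TCP at [0.279, -0.615, 0.227] pointing down, gripper open.
Joint ranges: [-3.07, 3.07], [-1.43, 2.12], [-1.02, 1.25], [-3.03, 1.67], [-3.05, -0], [-3.03, 3.03]. Speed limits (rad/s): [2.39, 2.39, 3.01, 3.14, 3.14, 3.14].

## Interface

Orientations are given as [roll, pitch, yaw] about the fixed x, y, z axes, in that order (R = Rz(yaw) Ry(pitch) Rx(roll)).
In Python, from station import arm, grab_frame, camera_params gives the robot as it stands.
- The arm moves only by the shell command python3 -m handwheel 'ROWS' [FORCE]. ROWS is JSON, a list that holds one entry, the list of rows, each a list of 5 numbers: the finger opening in m, from 0 to 0.0876, then the shift along the tool's x, y, z in m, then the turn about the tool's z in degrees. A call has 1 to 20 rows; each row is the pose to reach, as a shift and turn from the pose measured when the call began, along the tool's axes at that moment; what a row does not reach only later rows make up. A row lasts 1/12 s, in which the tool goes at most 41.7 mm and 7.16 degrees, less where a joint would pass 70% of its speed; a pose out of reach is approached as far as the arm can. A call with a gripper value outside its range is refused whole. The fingers move at their own pace and stop on an object; FORCE is the grip in N (left out, the last holds). Time passes only in rows, so rows that repeat a pose let the fingers close. It gives the time, the measured TCP pose, the force and the opening at its end, in the units of the state.
- arm.get_state(): the state, without advancing time (a new reading comes with each control period).
- grab_frame(name): name is "side" or "top"; returns the picture (400x640x3 uint8, blue, green, red); there is no depth.
- camera_params(name): a dict with "intrinsics" (3x3 intrinsics, pixels), "k1" (the pictures are not rectified: a ray, as slopes to the right and down, at radius r is drawn at 1 + k1 r^2 times it, then the intrinsics apply), "R" (3x3) and "t" (3): a world point X has camera coordinates R X + t. Camera axes: x right, y down, z forward; pixel columns grow to the right and rows downward; lengths in m; the calibration is good to about 2 mm. A picture is of the moment at which its call begins. camera_params takes no time and is no camera call.
- arm.job_done(): hands the job in, once; it reports no verdict.
The state is a dict: "t": time; "q": joint angles; "qd": joint speeds; "joint_efforts": joint torques, N m; "eef_pos": TCP position; "ee_rot": TCP orientation; "force": force on the tool from outside, world axes, zero at the start; "moment": the same for the moment, N m; "width": finger opening in m.
Only numpy, scipy, OpenCV 4.12 (cv2) and the standard library are available. Lean on these libraries where they do the work, as an engineer would, in place of code of your own. Each camera call takes 0.05 s, during which the arm holds its last target.

## Task

Put the finds on the shell table away where each kind belongs: both whelks in the blue tray with the spiral, both cockles in the yellow tray with the fan, each shell set down gently, without dropping it, on the tray's floor and not on top of another. Let the orange-capped vial go across the empty lane of the sloped rack, uphill of the bar, so that it rolls down beneath it and lies against the stop. Leave the jar and the white dish where they stand.

Things in the scene. Friction and masses are not known exactly. Their poses are not given: they have to be found in the camera images.
- whelk_brown_mid (a point): Red-brown whelk (spindle-shaped sea-snail shell with a winding dark line), lying on its flat lip: 70 mm long, 38 mm wide and 39 mm high. The point is at the widest part, 20 mm above the underside; x runs along the shell towards the pointed spire (38 mm to the tip, 32 mm the other way), z up. Sides are upright for 10 mm here: hold it across y.
- whelk_grey_mid (a point): Slate-grey whelk (spindle-shaped sea-snail shell with a winding dark line), lying on its flat lip: 64 mm long, 35 mm wide and 36 mm high. The point is at the widest part, 18.4 mm above the underside; x runs along the shell towards the pointed spire (35 mm to the tip, 29 mm the other way), z up. Sides are upright for 10 mm here: hold it across y.
- cockle_cream_mid (a point): Cream cockle (closed, ribbed two-valved shell) lying flat: round, 45 mm across, 30 mm thick, with a blunt beak standing out 3 mm on its -x side. The point is at its middle, 15 mm above the underside, where the edge is upright over about 7 mm; z up. Best held across its y.
- cockle_pink_mid (a point): Pink cockle (closed, ribbed two-valved shell) lying flat: round, 41 mm across, 28 mm thick, with a blunt beak standing out 3 mm on its -x side. The point is at its middle, 13.8 mm above the underside, where the edge is upright over about 7 mm; z up. Best held across its y.
- vial: Clear round sample vial with a white label and an orange screw cap, lying on its side: 60 mm long, 28 mm in diameter over its whole length. Origin at its centre (on the axis, half-way along); y runs along its axis to the cap. It rolls. Either end may point either way in the rack.
- snail_tray: Snail tray of white card, fixed: outside 122 mm (x) by 182 mm (y) by 26 mm high, walls and floor 4 mm thick, open above, lined in plain blue with a spiral drawn on it. Origin under its centre on the table, z up; inner floor 4 mm above the origin.
- clam_tray: Clam tray of white card, fixed: outside 122 mm (x) by 182 mm (y) by 26 mm high, walls and floor 4 mm thick, open above, lined in plain yellow with a fan drawn on it. Origin under its centre on the table, z up; inner floor 4 mm above the origin.
- rack: Fixed plywood rack 165 x 168 mm, 86 high, origin under its centre. Two 78 mm lanes (centres y = +41 and -41) fall 18 deg to a stop at x = -78, 40 high; lane surface z = 15 there, 40 at x = 0, 67 at x = 82, walls 19 higher. +y lane empty, -y holds 2 fixed green-capped vials. An 8 mm bar over both at x = -55, z = 62 blocks entry from above; a vial let go across it at x 0 to 50 rolls to x = -64, z = 34.
- jar: Clear glass jar of shell bits with a black lid, 64 mm in diameter, 72 mm high; not part of the job. Origin at the centre of its underside.
- dish: Shallow round white dish, 90 mm across, 18 mm high; not part of the job. Origin at the centre of its underside.
Things that resemble listed ones, but are neither listed nor needed, are in the scene too. What is shaped like the part that bears whelk_grey_mid but turquoise is not meant.

How it is judged:
At the end, for the whole second after the job is handed in: Whelks in the blue tray, cockles in the yellow: each centre inside the walls, at most 10 mm above its height when flat on the floor. Vial in the empty lane at the stop: within 12 mm along, 14 mm across, 10 mm in height, its axis within 0.25 rad of straight across. All at rest (under 20 mm/s) (x of whelk_brown_mid in the frame of snail_tray between -0.057 and 0.057 m and y of whelk_brown_mid in the frame of snail_tray between -0.087 and 0.087 m and z of whelk_brown_mid in the frame of snail_tray between 0.004 and 0.034 m and linear speed of each of whelk_brown, whelk_grey, cockle_cream, cockle_pink, vial below 0.02 m/s and x of whelk_grey_mid in the frame of snail_tray between -0.057 and 0.057 m and y of whelk_grey_mid in the frame of snail_tray between -0.087 and 0.087 m and z of whelk_grey_mid in the frame of snail_tray between 0.004 and 0.0324 m and x of cockle_cream_mid in the frame of clam_tray between -0.057 and 0.057 m and y of cockle_cream_mid in the frame of clam_tray between -0.087 and 0.087 m and z of cockle_cream_mid in the frame of clam_tray between 0.004 and 0.029 m and x of cockle_pink_mid in the frame of clam_tray between -0.057 and 0.057 m and y of cockle_pink_mid in the frame of clam_tray between -0.087 and 0.087 m and z of cockle_pink_mid in the frame of clam_tray between 0.004 and 0.0278 m and x of vial in the frame of rack between -0.076 and -0.052 m and y of vial in the frame of rack between 0.027 and 0.055 m and z of vial in the frame of rack between 0.024 and 0.044 m and angle between the y axis of vial and the y axis of rack, either way round below 0.25 rad); the robot touches nothing.
It fails at once if the jar is shifted by more than 20 mm or tipped (distance of jar from where it was at the start of the episode above 0.02 m or angle between jar's own z axis and vertical above 0.3 rad).
It fails at once if the dish is shifted by more than 20 mm or tipped (distance of dish from where it was at the start of the episode above 0.02 m or angle between dish's own z axis and vertical above 0.3 rad).
It fails at once if a shell is dropped or flung: faster than 0.8 m/s with its centre under 60 mm above the table (a free fall of about 33 mm) ((linear speed of whelk_brown above 0.8 m/s and height (world z) of whelk_brown_mid below 0.06 m) or (linear speed of whelk_grey above 0.8 m/s and height (world z) of whelk_grey_mid below 0.06 m) or (linear speed of cockle_cream above 0.8 m/s and height (world z) of cockle_cream_mid below 0.06 m) or (linear speed of cockle_pink above 0.8 m/s and height (world z) of cockle_pink_mid below 0.06 m)).
It also fails if it takes over 120 s, if anything falls off the work surface, if the arm or the gripper's body presses on something with over 40 N, if the wrist force passes 120 N, or if a joint passes its speed limit or range.

## Working session

There is one attempt and no reset: what is moved stays moved. The work goes in short steps, Python scripts to look and compute and a shell command to move; the robot and the scene stay as the last step left them, time stands still between calls to the robot, and variables do not carry over. Pictures are saved under pics/ and viewed, and the job is handed in when it is done.

```bash
mkdir -p pics; python3 - <<'E'
from station import arm, grab_frame, camera_params
import cv2
for n in("top","side"):
    cv2.imwrite(f"pics/{n}0.png",grab_frame(n)); p=camera_params(n); print(n,p)
s=arm.get_state(); print(s)
E
```

```text
top {'intrinsics': array([[491.09018303,   0.        , 327.32801482],
       [  0.        , 491.09018303, 203.51146764],
       [  0.        ,   0.        ,   1.        ]]), 'k1': -0.0659586660533308, 'R': array([[-0.01213406, -0.99988826, -0.00873073],
       [-0.98978944,  0.01325071, -0.14191999],
       [ 0.14201982,  0.00691952, -0.98983963]]), 't': array([-0.02663166,  0.48380511,  1.14322474])}
side {'intrinsics': array([[439.20464793,   0.        , 313.58593677],
       [  0.        , 439.20464793, 205.01909649],
       [  0.        ,   0.        ,   1.        ]]), 'k1': -0.07954013589492817, 'R': array([[-0.80161123, -0.59743592,  0.02213037],
       [-0.37444545,  0.47286779, -0.7976131 ],
       [ 0.46605798, -0.64766223, -0.6027633 ]]), 't': array([0.36778322, 0.21307707, 1.02413694])}
{'t': 0.1, 'q': array([-8.56884446e-01,  3.59295519e-01,  1.11389081e-02, -2.91873443e-04,
       -1.22407872e+00, -2.88145109e-01]), 'qd': array([-0.0016866 , -0.00041158, -0.00013174,  0.00208783, -0.00019735,
       -0.00097976]), 'joint_efforts': array([-1.46864400e-03, -5.84161305e+01,  2.93751884e+01,  7.01547414e+00,
        1.02115722e-02, -4.15409863e-05]), 'eef_pos': array([ 0.27860627, -0.61434238,  0.2257271 ]), 'ee_rot': array([-3.14144677e+00, -1.45765598e-03,  1.99646361e+00]), 'force': array([-0.18935254, -0.07688861, -0.59664246]), 'moment': array([0.02775403, 0.01427735, 0.0077914 ]), 'width': 0.08772799122660457}
```

View pics/top0.png

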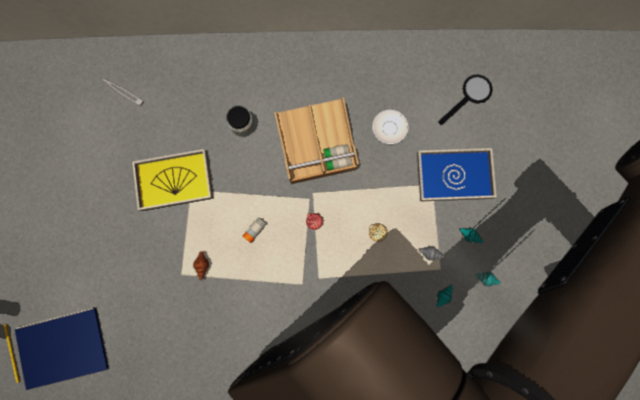

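View pics/side0.png

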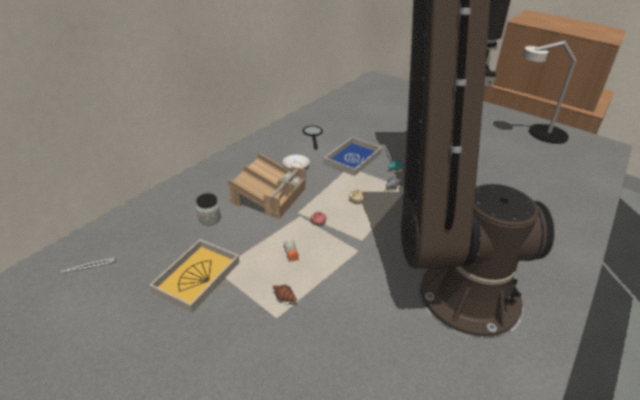

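```bash
cat > h.py <<'E'
from station import arm, grab_frame, camera_params
import cv2, numpy as np
def ray(n,u,v):
    p=camera_params(n);K=p["intrinsics"]
    d=cv2.undistortPoints(np.array([[[u,v]]],float),K,np.array([p["k1"],0,0,0,0]))[0,0]
    R=np.array(p["R"]);return -R.T@p["t"], R.T@np.array([d[0],d[1],1])
def w(n,u,v,z):
    c,d=ray(n,u,v); return c+d*(z-c[2])/d[2]
def px(n,X):
    p=camera_params(n)
    r,_=cv2.Rodrigues(np.array(p["R"]))
    return cv2.projectPoints(np.array(X,float).reshape(-1,1,3),r,np.array(p["t"]),p["intrinsics"],np.array([p["k1"],0,0,0,0]))[0][:,0]
def crop(n,u0,v0,u1,v1,f,name,im=None):
    im=grab_frame(n) if im is None else im
    c=cv2.resize(im[v0:v1,u0:u1],None,fx=f,fy=f,interpolation=cv2.INTER_CUBIC)
    st=20
    for u in range((u0//st+1)*st,u1,st): cv2.line(c,((u-u0)*f,0),((u-u0)*f,6),(0,0,255),1);cv2.putText(c,str(u),((u-u0)*f-8,16),0,.35,(0,0,255))
    for v in range((v0//st+1)*st,v1,st): cv2.line(c,(0,(v-v0)*f),(6,(v-v0)*f),(0,0,255),1);cv2.putText(c,str(v),(8,(v-v0)*f+4),0,.35,(0,0,255))
    cv2.imwrite(f"pics/{name}.png",c)
E
python3 - <<'E'
from h import *
im=cv2.imread("pics/top0.png")
crop("top",180,190,340,290,5,"c1",im)
crop("top",340,190,500,310,5,"c2",im)
crop("top",260,80,420,200,5,"c3",im)
E
```

```text
(no output)
```

View pics/c1.png

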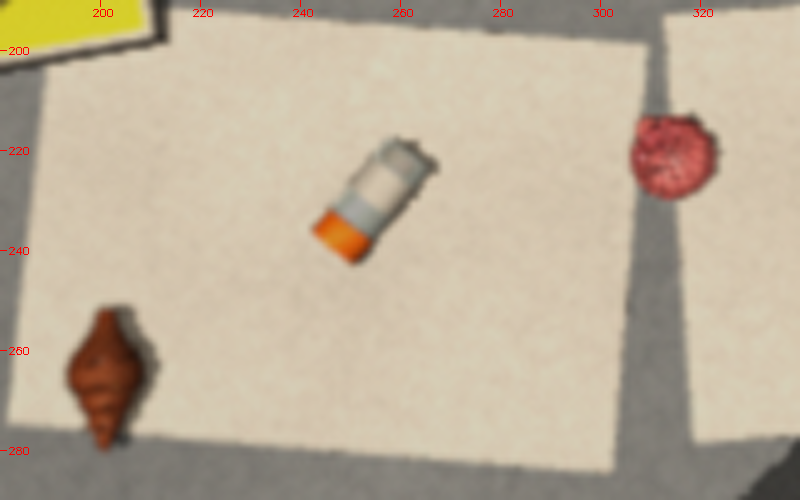

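View pics/c2.png

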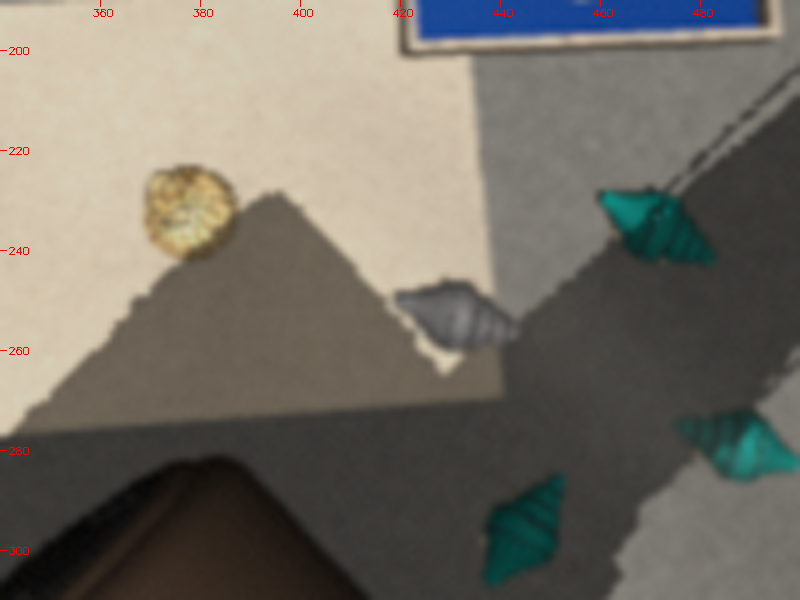

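View pics/c3.png

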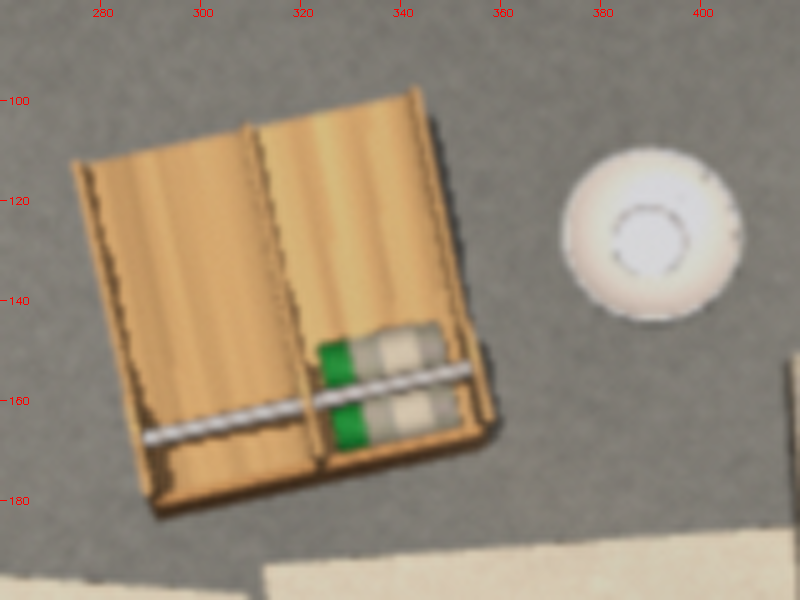

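```bash
python3 - <<'E'
from h import *
from scipy.optimize import least_squares
def fit(mod,im,g):
    mod=np.array(mod);im=np.array(im)
    def X(p):
        c,s=np.cos(p[2]),np.sin(p[2]);R=np.array([[c,-s],[s,c]]);return np.c_[mod[:,:2]@R.T+p[:2],mod[:,2]]
    r=least_squares(lambda p:(px("top",X(p))-im).ravel(),g); print(np.round(r.x,4),np.degrees(r.x[2]).round(1),"res",np.round(r.fun,1)); return r.x
print("rack");fit([(.0825,.084,.086),(.0825,-.084,.086),(-.0825,.084,.035),(-.0825,-.084,.035),(-.055,.08,.062),(-.055,-.08,.062)],[(275,112.5),(344,97.5),(291,183),(359,166),(289,168),(355,153.5)],[.7,0,0.2])
B=[(.061,.091,.026),(.061,-.091,.026),(-.061,.091,.026),(-.061,-.091,.026)]
print("blue");fit(B,[(418,151),(494,149),(420,200),(495.5,198)],[.6,-.27,0])
print("yellow");fit(B,[(133,161),(207,150),(138.5,208.5),(212.5,197.5)],[.6,.3,0])
def seg(n,a,b,z):
    A,B_=w("top",*a,z),w("top",*b,z);d=B_-A;print(n,"dir deg",np.degrees(np.arctan2(d[1],d[0])).round(1),"len",np.linalg.norm(d).round(4))
for n,u,z in[("brown",(200.9,264.2),.02),("grey",(430.5,252.8),.0184),("cream",(378,232.4),.015),("pink",(315,221.7),.0138),("vial",(254.9,229.9),.014),("jar",(238,118),.072),("dish",(390.5,127),.018)]: print(n,w("top",*u,z).round(4))
seg("brown spire",(201,251),(200.5,280),.015)
seg("grey spire",(419,249),(443.5,257),.015)
seg("vial cap",(262.9,220.3),(247,239.6),.014)
seg("cream beak",(378,232.4),(371,225),.015)
seg("pink beak",(315,221.7),(308,214),.014)
# side view check
for n,X in[("brown",w("top",200.9,264.2,.02)),("grey",w("top",430.5,252.8,.0184)),("cream",w("top",378,232.4,.015)),("pink",w("top",315,221.7,.0138)),("vial",w("top",254.9,229.9,.014))]: print(n,px("side",X).round(1))
im=cv2.imread("pics/side0.png")
crop("side",220,160,420,320,4,"s1",im)
E
```

```text
rack
[ 0.6342 -0.0107  0.2149] 12.3 res [-0.4 -0.7 -0.3 -1.3  0.2 -0.5 -0.1  1.1  0.4  0.9  0.2  0.5]
blue
[ 0.5524 -0.3503  0.0045] 0.3 res [ 0.8 -0.4 -1.9  0.5  1.  -0.3 -0.   0.3]
yellow
[0.5504 0.3466 0.1388] 8.0 res [ 1.2 -0.2 -0.8 -0.5  0.2  0.4 -0.6  0.3]
brown [0.3422 0.2729 0.02  ]
grey [ 0.3629 -0.2789  0.0184]
cream [ 0.414  -0.1543  0.015 ]
pink [ 0.4422 -0.0022  0.0138]
vial [0.424 0.144 0.014]
jar [0.6877 0.1783 0.072 ]
dish [ 0.6762 -0.1924  0.018 ]
brown spire dir deg -179.8 len 0.0696
grey spire dir deg -109.0 len 0.0618
vial cap dir deg 140.5 len 0.0603
cream beak dir deg 42.2 len 0.0246
pink beak dir deg 41.5 len 0.0255
brown [[283.2 292.1]]
grey [[392.  182.7]]
cream [[356.7 196. ]]
pink [[319.  217.8]]
vial [[290.9 248.6]]
```

View pics/s1.png

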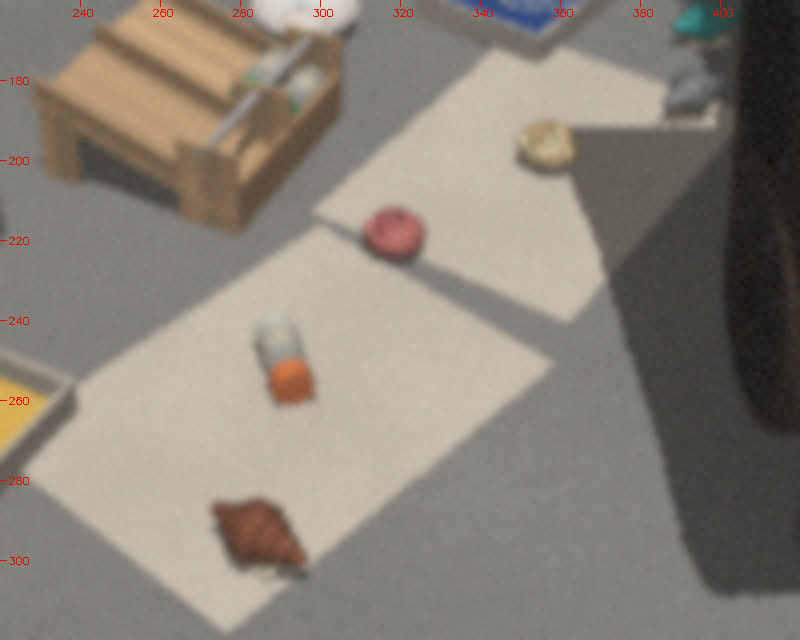

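```bash
cat >> h.py <<'E'
def go(x,y,z,yawdeg):
    s=arm.get_state();from scipy.spatial.transform import Rotation as Ro
    R=Ro.from_euler("xyz",s["ee_rot"]).as_matrix();d=R.T@(np.array([x,y,z])-s["eef_pos"])
    cur=np.degrees(np.arctan2(R[1,0],R[0,0]));t=-(yawdeg-cur);t=(t+180)%360-180
    print("t %.2f"%s["t"],"pos",s["eef_pos"].round(4),"yaw %.1f"%cur,"w %.4f"%s["width"],"F",s["force"].round(1));print("  delta mm",(d*1000).round(1),"turn %.1f"%t,"(alt %.1f)"%((t+360)%360-180),"tilt",np.degrees(np.arccos(-R[2,2])).round(2))
E
python3 -c "
from h import *
go(.3629,-.2789,.12,161)"
```

```text
t 0.10 pos [ 0.2786 -0.6143  0.2257] yaw 114.4 w 0.0877 F [-0.2 -0.1 -0.6]
  delta mm [270.5 215.3 106.1] turn -46.6 (alt 133.4) tilt 0.08
```

```bash
python3 -m handwheel '[[[0.06,68,54,26,-12],[0.06,135,108,53,-23],[0.06,203,161,80,-35],[0.06,270.5,215.3,106,-46.6]]]' 2>&1 | tail -5
```

```text
t: 0.43
eef_pos: [0.3173, -0.4583, 0.1769]
ee_rot: [3.141, -0.002, 2.502]
force: [1.8, -0.2, -0.2]
width: 0.0662
```

I typed millimetres where the rows take metres. The speed cap held the move to the intended direction, so nothing was touched. From here on I use metres.

```bash
python3 -c "
from h import *
go(.3629,-.2789,.12,161)"
```

```text
t 0.43 pos [ 0.3173 -0.4583  0.1769] yaw 143.3 w 0.0662 F [ 1.8 -0.2 -0.2]
  delta mm [ 70.4 171.2  57.2] turn -17.7 (alt 162.3) tilt 0.13
```

```bash
python3 -m handwheel '[[[0.06,0.07,0.171,0.057,-17.7],[0.06,0.07,0.171,0.057,-17.7],[0.06,0.07,0.171,0.057,-17.7],[0.06,0.07,0.171,0.057,-17.7],[0.06,0.07,0.171,0.057,-17.7],[0.06,0.07,0.171,0.057,-17.7],[0.06,0.07,0.171,0.057,-17.7],[0.06,0.07,0.171,0.057,-17.7]]]' 15; python3 - <<'E'
from h import *
go(.3629,-.2789,.003,161)
crop("top",340,190,500,310,5,"c4")
crop("side",330,130,450,220,6,"s4")
E
```

```text
t: 1.1
eef_pos: [0.3634, -0.2794, 0.1204]
ee_rot: [3.14, -0.001, 2.812]
force: [-0.5, -0.8, 0.5]
width: 0.0597
t 1.10 pos [ 0.3634 -0.2794  0.1204] yaw 161.1 w 0.0597 F [-0.5 -0.8  0.5]
  delta mm [  0.5   0.2 117.4] turn 0.1 (alt -179.9) tilt 0.11
```

View pics/c4.png

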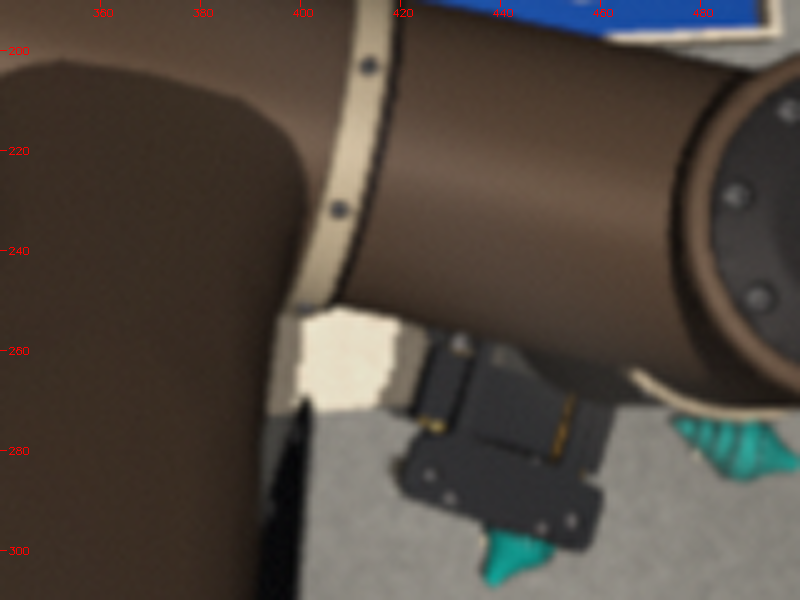

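View pics/s4.png

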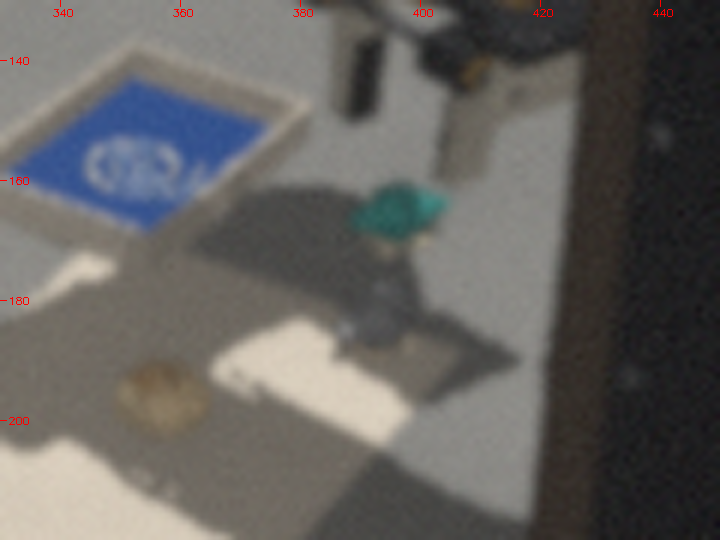

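The grey whelk at (431,254) is the one meant: it is slate-grey and lies on the paper. The like-shaped ones at (470,234), (487,279) and (444,296) are turquoise. The side view shows the open fingers above the grey whelk at (392,183), clear of the turquoise one.

```bash
python3 -m handwheel '[[[0.06,0.001,0,0.04,0],[0.06,0.001,0,0.075,0],[0.06,0.001,0,0.1,0],[0.06,0.001,0,0.115,0],[0.06,0.001,0,0.116,0],[0.06,0.001,0,0.116,0],[0.03,0.001,0,0.116,0],[0.03,0.001,0,0.116,0],[0.03,0.001,0,0.116,0],[0.03,0.001,0,0.116,0],[0.03,0.001,0,0.116,0],[0.03,0.001,0,0.116,0],[0.03,0.001,0,0.116,0],[0.03,0.001,0,0.116,0]]]' 15; python3 - <<'E'
from h import *
go(.3629,-.2789,.003,161)
E
```

```text
t: 2.37
eef_pos: [0.3628, -0.2797, 0.0052]
ee_rot: [3.14, -0.0, 2.81]
force: [-1.9, -0.1, 7.8]
width: 0.0338
t 2.37 pos [ 0.3628 -0.2797  0.0052] yaw 161.0 w 0.0338 F [-1.9 -0.1  7.8]
  delta mm [0.1 0.8 2.2] turn 0.0 (alt -180.0) tilt 0.07
```

```bash
python3 -m handwheel '[[[0.03,0,0,-0.03,0],[0.03,0,0,-0.065,0],[0.03,0,0,-0.1,0],[0.03,0,0,-0.1,0],[0.03,0,0,-0.1,0]]]'; python3 - <<'E'
from h import *
go(.5524,-.393,.1,180.3)
E
```

```text
t: 2.78
eef_pos: [0.3642, -0.2801, 0.1075]
ee_rot: [3.14, 0.005, 2.811]
force: [-0.5, 0.7, -0.6]
width: 0.0342
t 2.78 pos [ 0.3642 -0.2801  0.1075] yaw 161.0 w 0.0342 F [-0.5  0.7 -0.6]
  delta mm [-214.6  -45.6    8.6] turn -19.3 (alt 160.7) tilt 0.32
```

```bash
python3 -m handwheel '[[[0.03,-0.025,-0.006,0,-3],[0.03,-0.06,-0.013,0,-6],[0.03,-0.098,-0.021,0,-10],[0.03,-0.135,-0.029,0.003,-13],[0.03,-0.17,-0.037,0.005,-16],[0.03,-0.2,-0.043,0.007,-18.5],[0.03,-0.2146,-0.0456,0.0086,-19.3],[0.03,-0.2146,-0.0456,0.0086,-19.3],[0.03,-0.2146,-0.0456,0.0086,-19.3],[0.03,-0.2146,-0.0456,0.0086,-19.3]]]'; python3 - <<'E'
from h import *
go(.5524,-.393,.0105,180.3)
crop("side",290,90,410,180,6,"s5")
E
```

```text
t: 3.62
eef_pos: [0.5512, -0.3923, 0.0985]
ee_rot: [3.141, 0.003, -3.136]
force: [0.2, 0.0, -1.1]
width: 0.034
t 3.62 pos [ 0.5512 -0.3923  0.0985] yaw -179.7 w 0.0340 F [ 0.2  0.  -1.1]
  delta mm [-0.9 -0.8 88. ] turn -0.0 (alt 180.0) tilt 0.2
```

View pics/s5.png

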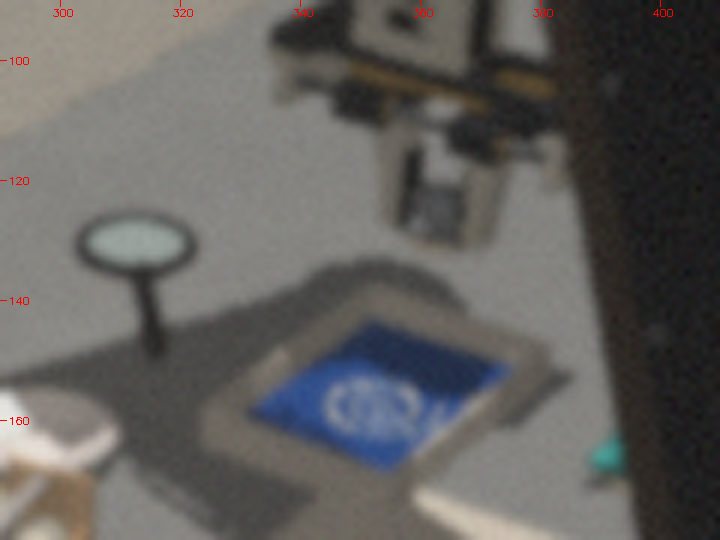

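The whelk is held between the fingers at about (362,125), over the far end of the blue tray. I lower it slowly.

```bash
python3 -m handwheel '[[[0.03,-0.001,-0.001,0.02,0],[0.03,-0.001,-0.001,0.045,0],[0.03,-0.001,-0.001,0.065,0],[0.03,-0.001,-0.001,0.077,0],[0.03,-0.001,-0.001,0.083,0],[0.03,-0.001,-0.001,0.087,0],[0.03,-0.001,-0.001,0.088,0],[0.03,-0.001,-0.001,0.088,0],[0.03,-0.001,-0.001,0.088,0]]]'; python3 - <<'E'
from h import *
go(.5524,-.393,.0105,180.3)
E
```

```text
t: 4.42
eef_pos: [0.5533, -0.3935, 0.0124]
ee_rot: [-3.141, 0.006, -3.136]
force: [-0.8, -0.8, -0.8]
width: 0.0343
t 4.42 pos [ 0.5533 -0.3935  0.0124] yaw -179.7 w 0.0343 F [-0.8 -0.8 -0.8]
  delta mm [0.9 0.6 1.8] turn 0.0 (alt -180.0) tilt 0.32
```

```bash
python3 -m handwheel '[[[0.03,0,0,0.002,0],[0.03,0,0,0.003,0],[0.03,0,0,0.003,0],[0.052,0,0,0.003,0],[0.052,0,0,0.003,0],[0.052,0,0,0.003,0],[0.052,0,0,0.003,0],[0.052,0,0,0.003,0],[0.052,0,0,-0.02,0],[0.052,0,0,-0.05,0],[0.052,0,0,-0.09,0],[0.052,0,0,-0.14,0],[0.052,0,0,-0.14,0],[0.052,0,0,-0.14,0]]]'; python3 - <<'E'
from h import *
go(.3422,.2729,.12,270)
crop("side",290,90,410,180,6,"s6")
E
```

```text
t: 5.58
eef_pos: [0.5547, -0.3948, 0.1576]
ee_rot: [-3.138, 0.013, -3.135]
force: [0.1, -0.7, 0.4]
width: 0.0521
t 5.58 pos [ 0.5547 -0.3948  0.1576] yaw -179.6 w 0.0521 F [ 0.1 -0.7  0.4]
  delta mm [208.9 669.1  32.4] turn -89.6 (alt 90.4) tilt 0.78
```

View pics/s6.png

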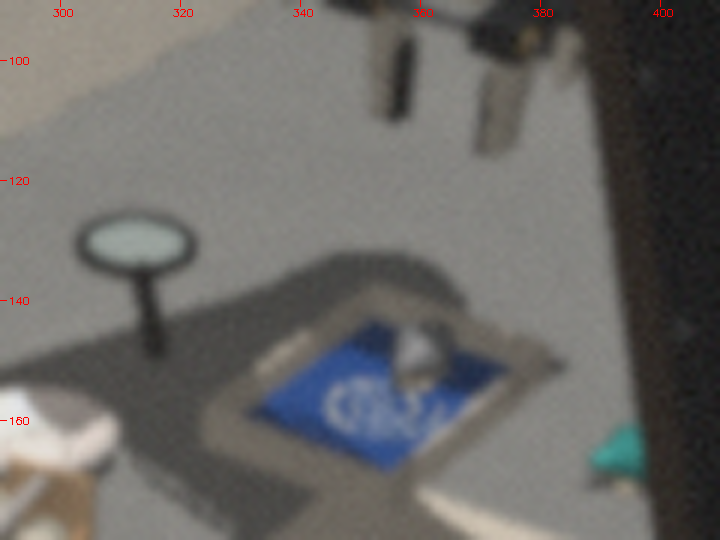

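The grey whelk lies in the blue tray at (360,148). Next is the cream cockle.

```bash
python3 - <<'E'
from h import *
go(.414,-.1543,.12,132)
E
```

```text
t 5.63 pos [ 0.5535 -0.3939  0.1548] yaw -179.7 w 0.0523 F [-0.7 -0.1 -1.4]
  delta mm [138.5 240.5  33.1] turn 48.3 (alt -131.7) tilt 0.57
```

```bash
python3 -m handwheel '[[[0.06,0.02,0.035,0.005,7],[0.06,0.04,0.07,0.01,14],[0.062,0.06,0.105,0.015,21],[0.062,0.08,0.14,0.02,28],[0.062,0.1,0.175,0.025,35],[0.062,0.12,0.21,0.03,42],[0.062,0.1385,0.2405,0.033,48.3],[0.062,0.1385,0.2405,0.033,48.3],[0.062,0.1385,0.2405,0.033,48.3],[0.062,0.1385,0.2405,0.033,48.3],[0.062,0.1385,0.2405,0.033,48.3]]]'; python3 - <<'E'
from h import *
go(.414,-.1543,.003,132)
crop("side",300,120,420,240,5,"s7")
E
```

```text
t: 6.55
eef_pos: [0.4144, -0.1546, 0.1199]
ee_rot: [3.136, 0.008, 2.305]
force: [0.4, -0.6, 0.3]
width: 0.0621
t 6.55 pos [ 0.4144 -0.1546  0.1199] yaw 132.1 w 0.0621 F [ 0.4 -0.6  0.3]
  delta mm [  1.4  -0.8 116.8] turn 0.1 (alt -179.9) tilt 0.56
```

View pics/s7.png

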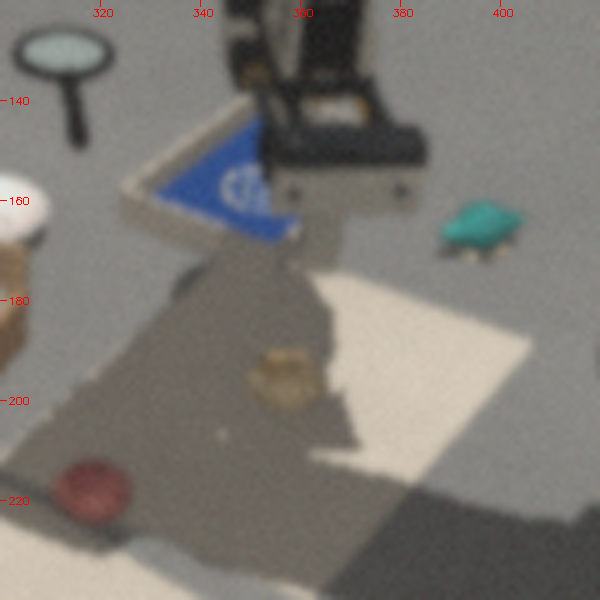

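```bash
python3 -m handwheel '[[[0.062,0.001,-0.001,0.04,0],[0.062,0.001,-0.001,0.075,0],[0.062,0.001,-0.001,0.1,0],[0.062,0.001,-0.001,0.113,0],[0.062,0.0014,-0.0008,0.116,0],[0.062,0.0014,-0.0008,0.116,0],[0.062,0.0014,-0.0008,0.116,0],[0.04,0.0014,-0.0008,0.116,0],[0.04,0.0014,-0.0008,0.116,0],[0.04,0.0014,-0.0008,0.116,0],[0.04,0.0014,-0.0008,0.116,0],[0.04,0.0014,-0.0008,0.116,0],[0.04,0.0014,-0.0008,0.116,0]]]' 15; python3 - <<'E'
from h import *
go(.414,-.1543,.003,132)
E
python3 -m handwheel '[[[0.03,0,0,-0.02,0],[0.03,0,0,-0.05,0],[0.03,0,0,-0.085,0],[0.03,0,0,-0.117,0],[0.03,0,0,-0.117,0],[0.03,0,0,-0.117,0],[0.03,0,0,-0.117,0]]]'; python3 - <<'E'
from h import *
go(.5504,.3466,.12,188)
E
```

```text
t: 7.68
eef_pos: [0.4146, -0.1545, 0.0046]
ee_rot: [3.135, 0.009, 2.305]
force: [-0.6, 1.3, 7.8]
width: 0.0436
t 7.68 pos [ 0.4146 -0.1545  0.0046] yaw 132.1 w 0.0436 F [-0.6  1.3  7.8]
  delta mm [ 0.5 -0.3  1.6] turn 0.1 (alt -179.9) tilt 0.63
t: 8.27
eef_pos: [0.4129, -0.1541, 0.1214]
ee_rot: [3.134, 0.008, 2.305]
force: [0.2, -0.4, -1.8]
width: 0.0437
t 8.27 pos [ 0.4129 -0.1541  0.1214] yaw 132.1 w 0.0437 F [ 0.2 -0.4 -1.8]
  delta mm [279.7 437.5   2.3] turn -55.9 (alt 124.1) tilt 0.64
```

```bash
python3 - <<'E'
from h import *
go(.5446,.3882,.12,188)
E
```

```text
t 8.27 pos [ 0.4129 -0.1541  0.1214] yaw 132.1 w 0.0437 F [ 0.2 -0.4 -1.8]
  delta mm [314.5 461.    2.2] turn -55.9 (alt 124.1) tilt 0.64
```

```bash
python3 -m handwheel '[[[0.03,0.01,0.015,0,-1],[0.03,0.03,0.044,0,-5],[0.03,0.05,0.073,0,-9],[0.03,0.07,0.102,0,-13],[0.03,0.091,0.133,0,-17],[0.03,0.112,0.164,0,-21],[0.03,0.133,0.195,0,-25],[0.03,0.154,0.226,0,-29],[0.03,0.175,0.257,0.001,-33],[0.03,0.196,0.288,0.001,-37],[0.03,0.217,0.319,0.001,-41],[0.03,0.238,0.35,0.001,-45],[0.03,0.259,0.381,0.002,-49],[0.03,0.28,0.412,0.002,-52],[0.03,0.3,0.441,0.002,-54],[0.03,0.31,0.455,0.002,-55.9],[0.03,0.3145,0.461,0.002,-55.9],[0.03,0.3145,0.461,0.002,-55.9],[0.03,0.3145,0.461,0.002,-55.9],[0.03,0.3145,0.461,0.002,-55.9]]]'; python3 - <<'E'
from h import *
go(.5446,.3882,.011,188)
crop("top",100,90,300,240,4,"c8")
crop("side",120,150,280,310,4,"s8")
E
```

```text
t: 9.93
eef_pos: [0.544, 0.3867, 0.1193]
ee_rot: [-3.138, 0.009, -3.004]
force: [-0.5, -1.4, -0.4]
width: 0.044
t 9.93 pos [0.544  0.3867 0.1193] yaw -172.1 w 0.0440 F [-0.5 -1.4 -0.4]
  delta mm [  0.2   1.8 108.3] turn -0.1 (alt 179.9) tilt 0.58
```

View pics/s8.png

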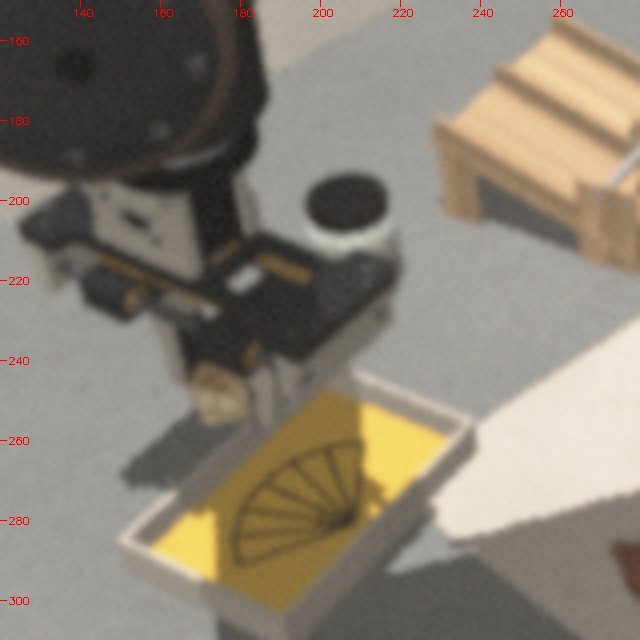

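The cream cockle is held at (175,247) in the side view, over the far half of the yellow tray. I lower and release it.

```bash
python3 -m handwheel '[[[0.03,0,0.001,0.03,0],[0.03,0,0.002,0.06,0],[0.03,0,0.002,0.085,0],[0.03,0,0.002,0.099,0],[0.03,0,0.002,0.105,0],[0.03,0,0.002,0.108,0],[0.03,0,0.002,0.109,0],[0.03,0,0.002,0.109,0],[0.03,0,0.002,0.109,0],[0.03,0,0.002,0.109,0]]]'; python3 - <<'E'
from h import *
go(.5446,.3882,.009,188)
E
```

```text
t: 10.87
eef_pos: [0.5458, 0.3892, 0.0125]
ee_rot: [-3.14, 0.012, -3.004]
force: [0.0, 0.4, -0.1]
width: 0.0439
t 10.87 pos [0.5458 0.3892 0.0125] yaw -172.1 w 0.0439 F [ 0.   0.4 -0.1]
  delta mm [ 1.4 -0.8  3.5] turn -0.1 (alt 179.9) tilt 0.69
```

```bash
python3 -m handwheel '[[[0.03,0,0,0.002,0],[0.03,0,0,0.0035,0],[0.03,0,0,0.0035,0],[0.03,0,0,0.0035,0],[0.058,0,0,0.0035,0],[0.058,0,0,0.0035,0],[0.058,0,0,0.0035,0],[0.058,0,0,0.0035,0],[0.058,0,0,-0.01,0],[0.058,0,0,-0.04,0],[0.058,0,0,-0.08,0],[0.058,0,0,-0.12,0],[0.058,0,0,-0.12,0],[0.058,0,0,-0.12,0]]]'; python3 - <<'E'
from h import *
go(.3422,.2729,.12,270)
crop("side",120,150,280,310,4,"s9")
E
```

```text
t: 12.03
eef_pos: [0.5456, 0.3907, 0.1361]
ee_rot: [3.139, 0.017, -3.004]
force: [0.3, -0.0, -1.6]
width: 0.0577
t 12.03 pos [0.5456 0.3907 0.1361] yaw -172.1 w 0.0577 F [ 0.3 -0.  -1.6]
  delta mm [217.9 -88.8  12.2] turn -82.1 (alt 97.9) tilt 0.98
```

View pics/s9.png

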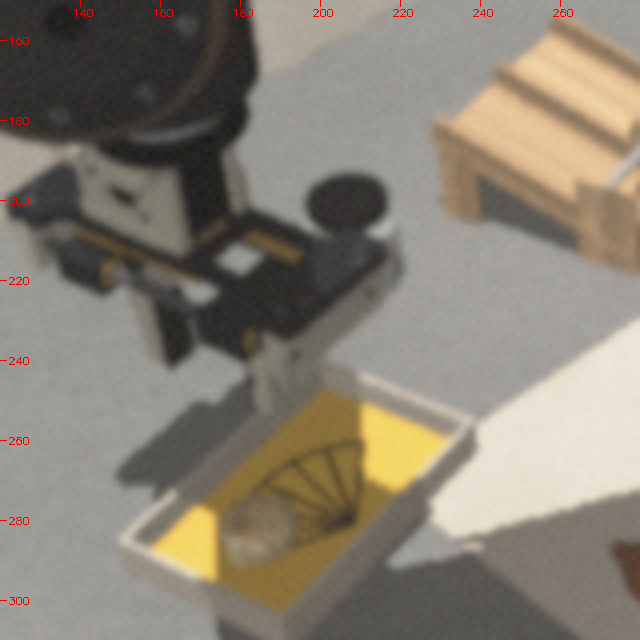

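The cream cockle lies in the yellow tray at (184,281). Now the brown whelk.

```bash
python3 -m handwheel '[[[0.06,0.018,-0.008,0,-7],[0.06,0.036,-0.015,0,-14],[0.06,0.054,-0.022,0,-21],[0.06,0.072,-0.03,0,-28],[0.06,0.09,-0.037,0,-35],[0.06,0.108,-0.044,0,-42],[0.06,0.126,-0.052,0,-49],[0.06,0.144,-0.059,0,-56],[0.06,0.162,-0.066,0.003,-63],[0.06,0.18,-0.074,0.006,-70],[0.06,0.198,-0.081,0.009,-77],[0.06,0.218,-0.089,0.012,-82.1],[0.06,0.218,-0.089,0.012,-82.1],[0.06,0.218,-0.089,0.012,-82.1],[0.06,0.218,-0.089,0.012,-82.1]]]'; python3 - <<'E'
from h import *
go(.3422,.2729,.004,270)
crop("side",210,210,350,330,5,"s10")
E
```

```text
t: 13.33
eef_pos: [0.3411, 0.2719, 0.1185]
ee_rot: [-3.128, 0.002, -1.572]
force: [-0.1, 1.0, 0.2]
width: 0.0599
t 13.33 pos [0.3411 0.2719 0.1185] yaw -90.1 w 0.0599 F [-0.1  1.   0.2]
  delta mm [ -0.8   0.5 114.5] turn -0.1 (alt 179.9) tilt 0.78
```

View pics/s10.png

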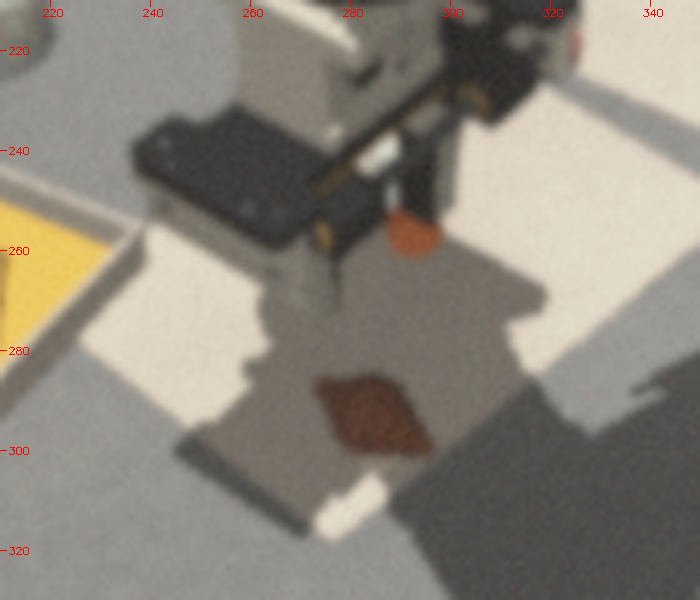

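The view shows the open fingers over the brown whelk at (285,292); the vial cap at (293,257) is well clear.

```bash
python3 -m handwheel '[[[0.06,-0.001,0.001,0.04,0],[0.06,-0.001,0.001,0.075,0],[0.06,-0.001,0.001,0.1,0],[0.06,-0.001,0.001,0.111,0],[0.06,-0.001,0.0005,0.1135,0],[0.06,-0.001,0.0005,0.1135,0],[0.06,-0.001,0.0005,0.1135,0],[0.03,-0.001,0.0005,0.1135,0],[0.03,-0.001,0.0005,0.1135,0],[0.03,-0.001,0.0005,0.1135,0],[0.03,-0.001,0.0005,0.1135,0],[0.03,-0.001,0.0005,0.1135,0],[0.03,-0.001,0.0005,0.1135,0],[0.03,-0.001,0.0005,0.1135,0]]]' 15; python3 -m handwheel '[[[0.03,0,0,-0.02,0],[0.03,0,0,-0.05,0],[0.03,0,0,-0.085,0],[0.03,0,0,-0.125,0],[0.03,0,0,-0.125,0],[0.03,0,0,-0.125,0],[0.03,0,0,-0.125,0]]]'; python3 - <<'E'
from h import *
go(.46,0,.15,225)
E
```

```text
t: 14.55
eef_pos: [0.3426, 0.2737, 0.0056]
ee_rot: [-3.127, 0.003, -1.572]
force: [-1.5, -0.3, 7.4]
width: 0.0375
t: 15.13
eef_pos: [0.3405, 0.2731, 0.1305]
ee_rot: [-3.128, 0.003, -1.572]
force: [-0.6, -0.5, -1.0]
width: 0.0374
t 15.13 pos [0.3405 0.2731 0.1305] yaw -90.1 w 0.0374 F [-0.6 -0.5 -1. ]
  delta mm [ 272.8 -120.2  -18.7] turn 44.9 (alt -135.1) tilt 0.82
```

```bash
python3 -m handwheel '[[[0.03,0.01,-0.004,-0.001,1],[0.03,0.03,-0.013,-0.002,5],[0.03,0.054,-0.024,-0.004,9],[0.03,0.078,-0.034,-0.006,13],[0.03,0.102,-0.045,-0.008,17],[0.03,0.126,-0.055,-0.009,21],[0.03,0.15,-0.066,-0.01,25],[0.03,0.174,-0.077,-0.012,29],[0.03,0.198,-0.087,-0.014,33],[0.03,0.222,-0.098,-0.016,37],[0.03,0.248,-0.109,-0.018,41],[0.03,0.273,-0.12,-0.019,45]]]'; python3 - <<'E'
from h import *
go(.5524,-.308,.12,180.3)
E
```

```text
t: 16.13
eef_pos: [0.4591, -0.0024, 0.1489]
ee_rot: [-3.135, 0.009, -2.362]
force: [0.8, -0.1, -1.1]
width: 0.037
t 16.13 pos [ 0.4591 -0.0024  0.1489] yaw -135.3 w 0.0370 F [ 0.8 -0.1 -1.1]
  delta mm [ 148.8 -282.8   29.3] turn 44.4 (alt -135.6) tilt 0.65
```

```bash
python3 -m handwheel '[[[0.03,0.01,-0.019,0,3],[0.03,0.024,-0.046,0.002,7],[0.03,0.039,-0.075,0.004,12],[0.03,0.055,-0.104,0.006,16],[0.03,0.07,-0.133,0.009,20],[0.03,0.085,-0.162,0.012,25],[0.03,0.1,-0.191,0.016,30],[0.03,0.115,-0.219,0.02,34],[0.03,0.13,-0.247,0.024,39],[0.03,0.142,-0.27,0.027,43],[0.03,0.149,-0.283,0.029,44.4],[0.03,0.149,-0.283,0.029,44.4],[0.03,0.149,-0.283,0.029,44.4],[0.03,0.149,-0.283,0.029,44.4]]]'; python3 - <<'E'
from h import *
go(.5524,-.308,.010,180.3)
crop("side",290,90,410,180,6,"s11")
E
```

```text
t: 17.3
eef_pos: [0.5514, -0.3079, 0.1192]
ee_rot: [3.139, 0.009, -3.136]
force: [0.2, 0.2, 0.0]
width: 0.0376
t 17.30 pos [ 0.5514 -0.3079  0.1192] yaw -179.7 w 0.0376 F [0.2 0.2 0. ]
  delta mm [-1.000e-01 -4.000e-01  1.092e+02] turn -0.0 (alt 180.0) tilt 0.54
```

View pics/s11.png

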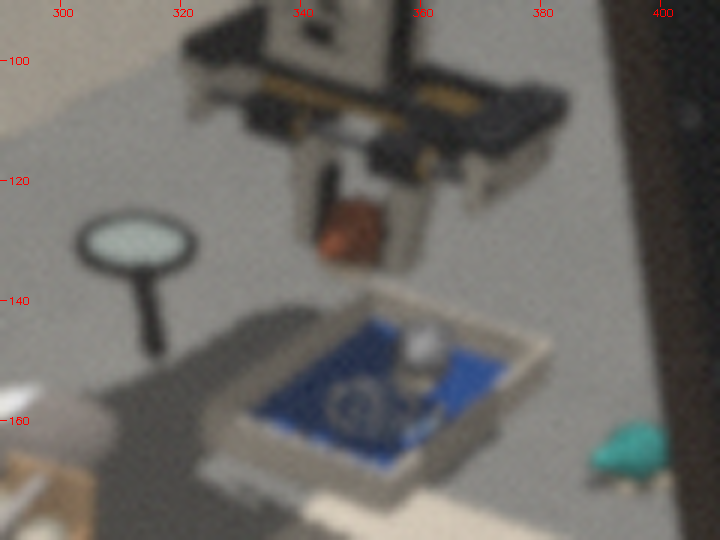

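```bash
python3 -m handwheel '[[[0.03,0,0,0.03,0],[0.03,0,0,0.06,0],[0.03,0,0,0.085,0],[0.03,0,0,0.099,0],[0.03,0,0,0.105,0],[0.03,0,0,0.108,0],[0.03,0,0,0.109,0],[0.03,0,0,0.109,0],[0.03,0,0,0.109,0]]]'; python3 -m handwheel '[[[0.03,0,0,0.001,0],[0.03,0,0,0.0025,0],[0.03,0,0,0.0025,0],[0.03,0,0,0.0025,0]]]'
```

```text
t: 18.1
eef_pos: [0.5537, -0.3074, 0.0121]
ee_rot: [3.14, 0.012, -3.135]
force: [0.6, -0.1, -1.0]
width: 0.0374
t: 18.43
eef_pos: [0.5539, -0.3074, 0.0099]
ee_rot: [3.14, 0.012, -3.135]
force: [-0.0, 1.1, 0.9]
width: 0.0373
```

```bash
python3 -m handwheel '[[[0.052,0,0,0,0],[0.052,0,0,0,0],[0.052,0,0,0,0],[0.052,0,0,0,0],[0.052,0,0,-0.01,0],[0.052,0,0,-0.04,0],[0.052,0,0,-0.08,0],[0.052,0,0,-0.12,0],[0.052,0,0,-0.14,0],[0.052,0,0,-0.14,0],[0.052,0,0,-0.14,0]]]'; python3 - <<'E'
from h import *
go(.4422,-.0022,.12,131.5)
crop("side",290,90,410,180,6,"s12")
E
```

```text
t: 19.35
eef_pos: [0.553, -0.3079, 0.1526]
ee_rot: [3.141, 0.017, -3.135]
force: [0.8, -1.4, -1.0]
width: 0.0517
t 19.35 pos [ 0.553  -0.3079  0.1526] yaw -179.6 w 0.0517 F [ 0.8 -1.4 -1. ]
  delta mm [109.4 306.3  31.1] turn 48.9 (alt -131.1) tilt 0.96
```

View pics/s12.png

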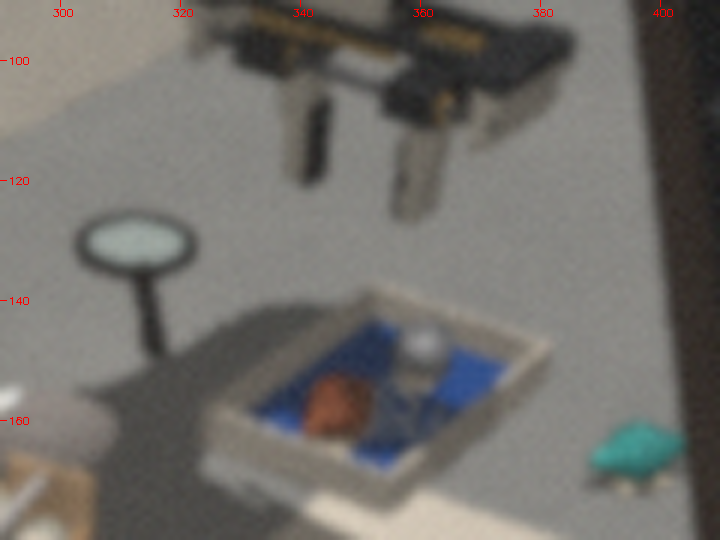

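Both whelks are in the blue tray, brown at (346,156) and grey at (360,148), separate from each other. Next is the pink cockle.

```bash
python3 -m handwheel '[[[0.058,0.01,0.028,0,5],[0.058,0.02,0.056,0,10],[0.058,0.031,0.087,0.002,16],[0.058,0.042,0.118,0.006,21],[0.058,0.053,0.149,0.01,26],[0.058,0.064,0.18,0.014,31],[0.058,0.075,0.21,0.018,36],[0.058,0.086,0.24,0.022,40],[0.058,0.097,0.27,0.027,44],[0.058,0.109,0.306,0.031,48.9],[0.058,0.109,0.306,0.031,48.9],[0.058,0.109,0.306,0.031,48.9],[0.058,0.109,0.306,0.031,48.9]]]'; python3 - <<'E'
from h import *
go(.4422,-.0022,.004,131.5)
crop("side",250,130,390,250,5,"s13")
E
```

```text
t: 20.48
eef_pos: [0.4412, -0.0021, 0.1184]
ee_rot: [3.131, 0.007, 2.297]
force: [0.1, 0.1, -0.3]
width: 0.058
t 20.48 pos [ 0.4412 -0.0021  0.1184] yaw 131.6 w 0.0580 F [ 0.1  0.1 -0.3]
  delta mm [  0.   -0.5 114.4] turn 0.1 (alt -179.9) tilt 0.71
```

View pics/s13.png

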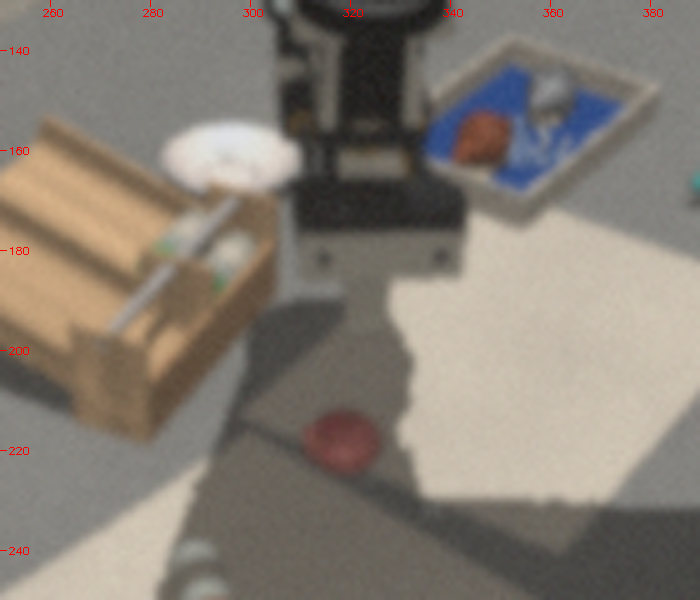

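The gripper is lined up over the pink cockle at (319,218), with the rack clear to the left. I grasp, lift, and go to the yellow tray.

```bash
python3 -m handwheel '[[[0.058,0,-0.0005,0.04,0],[0.058,0,-0.0005,0.075,0],[0.058,0,-0.0005,0.1,0],[0.058,0,-0.0005,0.111,0],[0.058,0,-0.0005,0.1145,0],[0.058,0,-0.0005,0.1145,0],[0.058,0,-0.0005,0.1145,0],[0.03,0,-0.0005,0.1145,0],[0.03,0,-0.0005,0.1145,0],[0.03,0,-0.0005,0.1145,0],[0.03,0,-0.0005,0.1145,0],[0.03,0,-0.0005,0.1145,0],[0.03,0,-0.0005,0.1145,0],[0.03,0,-0.0005,0.1145,0]]]' 15; python3 -m handwheel '[[[0.03,0,0,-0.02,0],[0.03,0,0,-0.05,0],[0.03,0,0,-0.085,0],[0.03,0,0,-0.125,0],[0.03,0,0,-0.125,0],[0.03,0,0,-0.125,0],[0.03,0,0,-0.125,0]]]'; python3 - <<'E'
from h import *
go(.556,.305,.13,188)
E
```

```text
t: 21.7
eef_pos: [0.443, -0.0025, 0.0047]
ee_rot: [3.13, 0.008, 2.296]
force: [-1.6, -0.4, 7.2]
width: 0.0404
t: 22.28
eef_pos: [0.4409, -0.0027, 0.1297]
ee_rot: [3.129, 0.008, 2.296]
force: [-0.6, 0.3, -0.9]
width: 0.0404
t 22.28 pos [ 0.4409 -0.0027  0.1297] yaw 131.5 w 0.0404 F [-0.6  0.3 -0.9]
  delta mm [154.  290.2   2.1] turn -56.5 (alt 123.5) tilt 0.84
```

```bash
python3 -m handwheel '[[[0.03,0.008,0.015,0,-3],[0.03,0.021,0.04,0,-8],[0.03,0.036,0.068,0,-13],[0.03,0.051,0.096,0,-19],[0.03,0.066,0.124,0,-25],[0.03,0.081,0.152,0,-31],[0.03,0.096,0.18,0,-36],[0.03,0.111,0.208,0,-41],[0.03,0.126,0.236,0.001,-46],[0.03,0.14,0.263,0.002,-51],[0.03,0.15,0.282,0.002,-55],[0.03,0.154,0.29,0.002,-56.5],[0.03,0.154,0.29,0.002,-56.5],[0.03,0.154,0.29,0.002,-56.5],[0.03,0.154,0.29,0.002,-56.5]]]'; python3 - <<'E'
from h import *
go(.556,.305,.010,188)
crop("side",120,150,280,310,4,"s14")
E
```

```text
t: 23.53
eef_pos: [0.5551, 0.3036, 0.129]
ee_rot: [-3.141, 0.013, -3.003]
force: [1.1, -0.6, -0.8]
width: 0.0406
t 23.53 pos [0.5551 0.3036 0.129 ] yaw -172.1 w 0.0406 F [ 1.1 -0.6 -0.8]
  delta mm [  0.4   1.3 119. ] turn -0.1 (alt 179.9) tilt 0.73
```

View pics/s14.png

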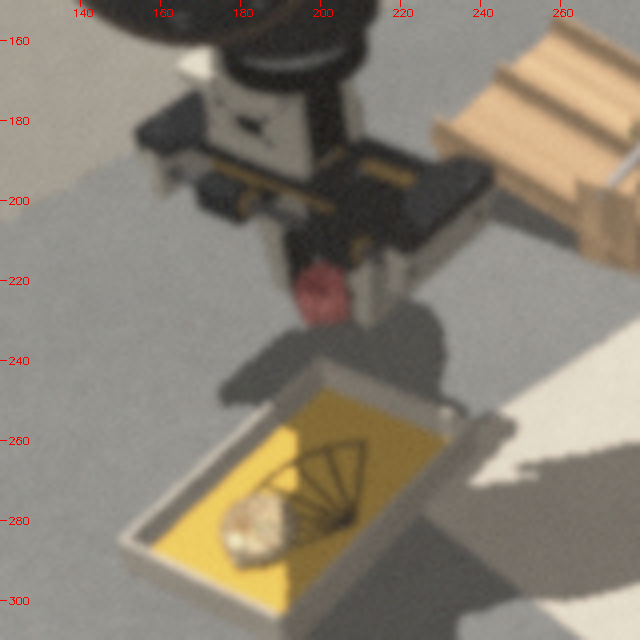

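```bash
python3 -m handwheel '[[[0.03,0,0.001,0.03,0],[0.03,0,0.001,0.065,0],[0.03,0,0.001,0.092,0],[0.03,0,0.001,0.108,0],[0.03,0,0.001,0.115,0],[0.03,0,0.001,0.118,0],[0.03,0,0.001,0.119,0],[0.03,0,0.001,0.119,0],[0.03,0,0.001,0.119,0]]]'; python3 -m handwheel '[[[0.03,0,0,0.002,0],[0.03,0,0,0.0035,0],[0.03,0,0,0.0035,0],[0.03,0,0,0.0035,0]]]'
```

```text
t: 24.33
eef_pos: [0.5574, 0.3053, 0.0121]
ee_rot: [3.14, 0.015, -3.003]
force: [0.3, 0.3, -0.4]
width: 0.0403
t: 24.67
eef_pos: [0.5576, 0.3056, 0.0089]
ee_rot: [3.14, 0.016, -3.003]
force: [-0.7, 0.6, 1.6]
width: 0.04
```

```bash
python3 -m handwheel '[[[0.054,0,0,0,0],[0.054,0,0,0,0],[0.054,0,0,0,0],[0.054,0,0,0,0],[0.054,0,0,-0.01,0],[0.054,0,0,-0.04,0],[0.054,0,0,-0.08,0],[0.054,0,0,-0.12,0],[0.054,0,0,-0.12,0],[0.054,0,0,-0.12,0]]]'; python3 - <<'E'
from h import *
go(.424,.144,.12,230.5)
crop("side",120,150,280,310,4,"s15")
E
```

```text
t: 25.5
eef_pos: [0.5572, 0.3064, 0.1332]
ee_rot: [3.136, 0.021, -3.003]
force: [-0.2, -0.4, -1.1]
width: 0.0541
t 25.50 pos [0.5572 0.3064 0.1332] yaw -172.1 w 0.0541 F [-0.2 -0.4 -1.1]
  delta mm [ 154.6 -142.5    9.1] turn -42.6 (alt 137.4) tilt 1.26
```

View pics/s15.png

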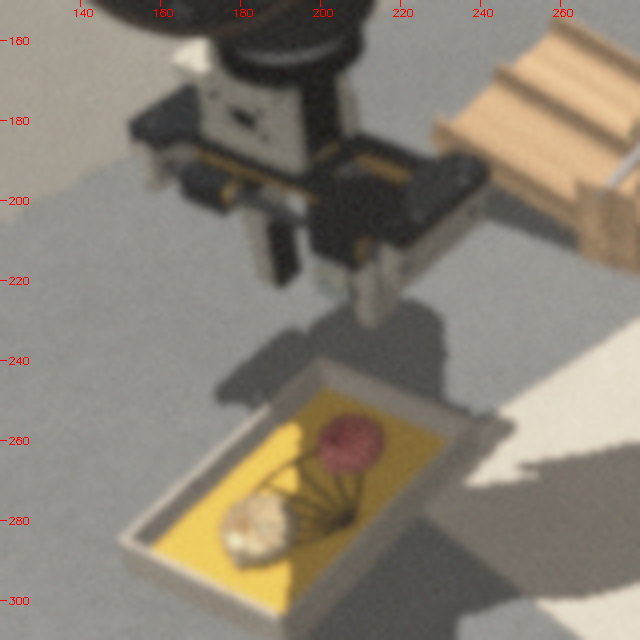

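Both cockles lie apart in the yellow tray, cream at (184,281) and pink at (207,260). Next is the vial.

```bash
python3 -m handwheel '[[[0.045,0.02,-0.018,0,-6],[0.045,0.04,-0.036,0,-12],[0.045,0.061,-0.056,0.001,-18],[0.045,0.082,-0.076,0.002,-24],[0.045,0.103,-0.096,0.004,-30],[0.045,0.125,-0.116,0.006,-36],[0.045,0.145,-0.134,0.008,-41],[0.045,0.1545,-0.1425,0.009,-42.6],[0.045,0.1545,-0.1425,0.009,-42.6],[0.045,0.1545,-0.1425,0.009,-42.6],[0.045,0.1545,-0.1425,0.009,-42.6]]]'; python3 - <<'E'
from h import *
go(.424,.144,.005,230.5)
crop("side",210,190,350,310,5,"s16")
crop("top",180,190,340,290,5,"c16")
E
```

```text
t: 26.47
eef_pos: [0.4233, 0.1435, 0.1186]
ee_rot: [-3.132, 0.016, -2.26]
force: [1.3, -0.6, 0.2]
width: 0.0449
t 26.47 pos [0.4233 0.1435 0.1186] yaw -129.5 w 0.0449 F [ 1.3 -0.6  0.2]
  delta mm [  0.9   0.9 113.6] turn -0.0 (alt 180.0) tilt 1.05
```

View pics/s16.png

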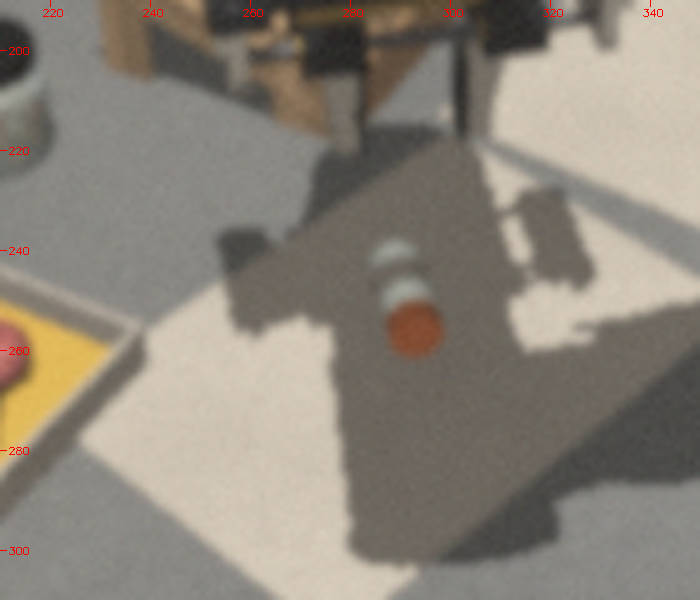

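```bash
python3 -m handwheel '[[[0.045,0.001,0.001,0.04,0],[0.045,0.001,0.001,0.075,0],[0.045,0.001,0.001,0.1,0],[0.045,0.001,0.001,0.11,0],[0.045,0.001,0.001,0.1125,0],[0.045,0.001,0.001,0.1125,0],[0.045,0.001,0.001,0.1125,0],[0.02,0.001,0.001,0.1125,0],[0.02,0.001,0.001,0.1125,0],[0.02,0.001,0.001,0.1125,0],[0.02,0.001,0.001,0.1125,0],[0.02,0.001,0.001,0.1125,0],[0.02,0.001,0.001,0.1125,0],[0.02,0.001,0.001,0.1125,0]]]' 15; python3 -m handwheel '[[[0.02,0,0,-0.02,0],[0.02,0,0,-0.05,0],[0.02,0,0,-0.085,0],[0.02,0,0,-0.125,0],[0.02,0,0,-0.165,0],[0.02,0,0,-0.165,0],[0.02,0,0,-0.165,0],[0.02,0,0,-0.165,0]]]'; python3 - <<'E'
from h import *
a=np.radians(12.3)
x,y=.020,.041
T=np.array([.6342+np.cos(a)*x-np.sin(a)*y,-.0107+np.sin(a)*x+np.cos(a)*y]);print(T)
go(T[0],T[1],.15,192.3)
crop("side",210,150,350,290,5,"s17")
E
```

```text
t: 27.73
eef_pos: [0.4244, 0.1446, 0.0066]
ee_rot: [-3.132, 0.017, -2.26]
force: [-1.6, -0.1, 6.8]
width: 0.0276
t: 28.4
eef_pos: [0.4209, 0.1434, 0.1716]
ee_rot: [-3.132, 0.017, -2.26]
force: [-0.7, -0.5, -1.2]
width: 0.0278
[0.64500667 0.03361948]
t 28.40 pos [0.4209 0.1434 0.1716] yaw -129.5 w 0.0278 F [-0.7 -0.5 -1.2]
  delta mm [ -57.4 -242.5   24.9] turn 38.2 (alt -141.8) tilt 1.14
```

View pics/s17.png

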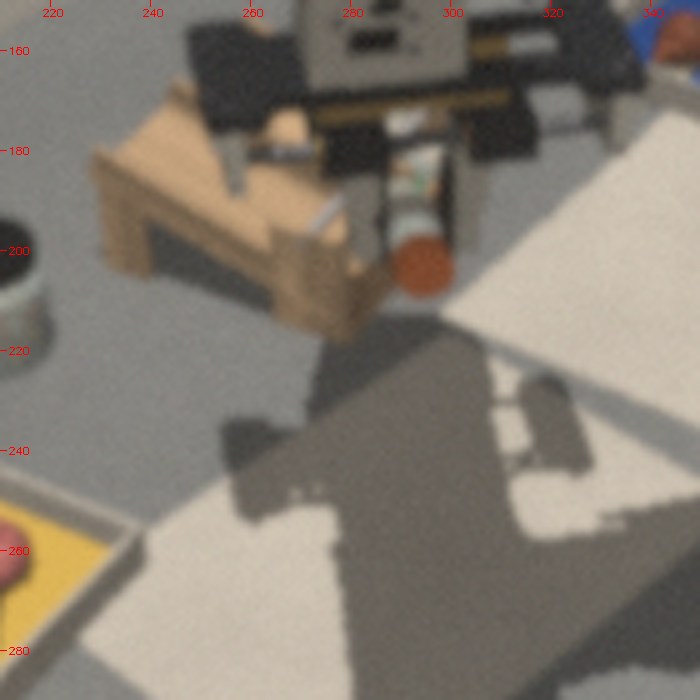

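The vial is held at (294,195) in the side view with its cap at (294,203). I carry it over the rack's empty lane.

```bash
python3 -m handwheel '[[[0.02,-0.004,-0.015,0,2],[0.02,-0.01,-0.042,0,7],[0.02,-0.017,-0.072,0.002,12],[0.02,-0.025,-0.104,0.004,17],[0.02,-0.033,-0.138,0.008,22],[0.02,-0.041,-0.172,0.012,27],[0.02,-0.049,-0.206,0.016,32],[0.02,-0.055,-0.232,0.02,36],[0.02,-0.0574,-0.2425,0.025,38.2],[0.02,-0.0574,-0.2425,0.025,38.2],[0.02,-0.0574,-0.2425,0.025,38.2],[0.02,-0.0574,-0.2425,0.025,38.2]]]'; python3 - <<'E'
from h import *
go(.645,.0336,.07,192.3)
crop("side",190,80,350,230,5,"s18")
crop("top",240,60,400,200,5,"c18")
E
```

```text
t: 29.45
eef_pos: [0.6436, 0.0332, 0.1477]
ee_rot: [3.14, 0.015, -2.926]
force: [-1.4, 0.4, -1.1]
width: 0.0276
t 29.45 pos [0.6436 0.0332 0.1477] yaw -167.6 w 0.0276 F [-1.4  0.4 -1.1]
  delta mm [-0.2 -0.1 77.7] turn 0.1 (alt -179.9) tilt 0.9
```

View pics/s18.png

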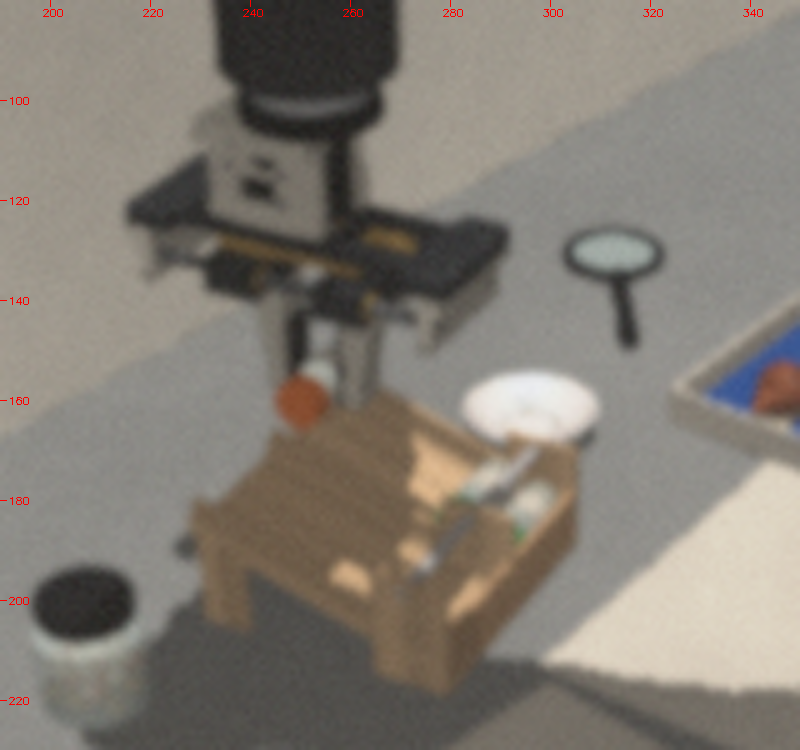

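View pics/c18.png

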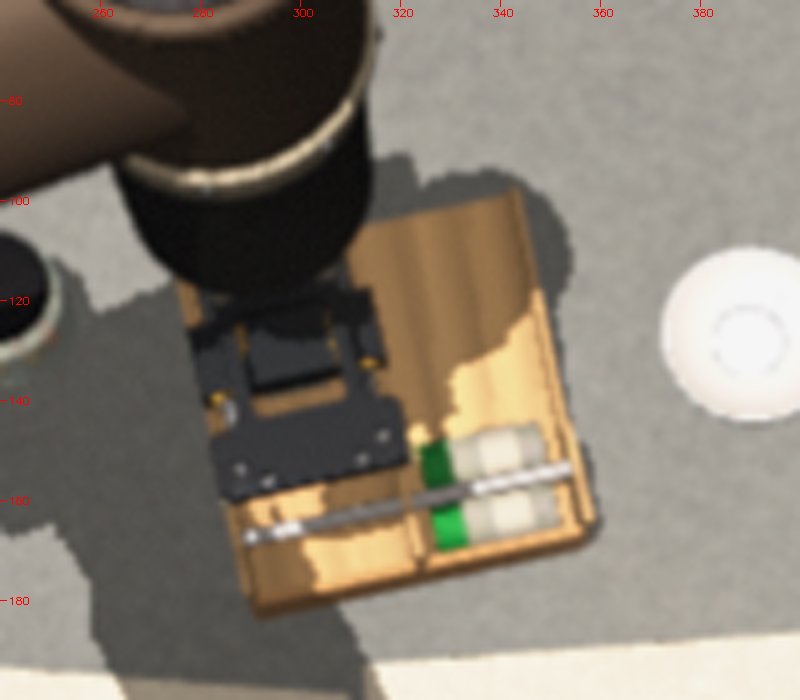

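```bash
python3 - <<'E'
from h import *
a=np.radians(12.3);yy=np.array([-np.sin(a),np.cos(a),0])
c=np.array([.6436,.0332,.1555])
print("cap face pred",px("side",c+.03*yy), "base",px("side",c-.03*yy))
R=np.array([[np.cos(a),-np.sin(a),0],[np.sin(a),np.cos(a),0],[0,0,1]])
for m in [(.0825,.084,.086),(.0825,-.084,.086),(-.0825,.084,.035),(-.0825,-.084,.035)]: print(m,px("side",R@np.array(m)+[.6342,-.0107,0]).round(1))
crop("side",220,130,300,190,10,"s19")
E
```

```text
cap face pred [[248.28808719 160.73123116]] base [[259.42925577 150.73413821]]
(0.0825, 0.084, 0.086) [[228.1 178.7]]
(0.0825, -0.084, 0.086) [[258.  151.8]]
(-0.0825, 0.084, 0.035) [[280.1 208.6]]
(-0.0825, -0.084, 0.035) [[305.8 178.5]]
```

View pics/s19.png

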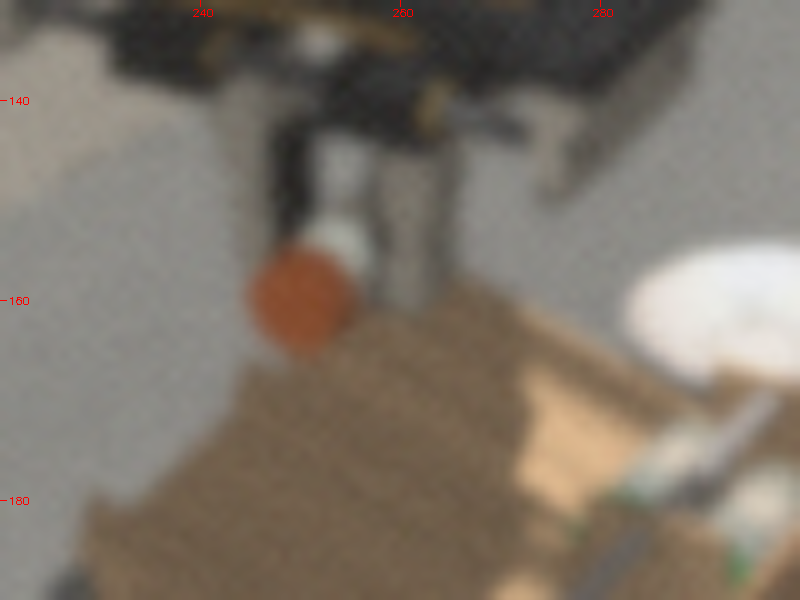

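```bash
python3 -m handwheel '[[[0.02,0,0,0.025,0],[0.02,0,0,0.05,0],[0.02,0,0,0.068,0],[0.02,0,0,0.077,0],[0.02,0,0,0.081,0],[0.02,0,0,0.083,0],[0.02,0,0,0.083,0],[0.02,0,0,0.083,0]]]'; python3 - <<'E'
from h import *
go(.645,.0336,.064,192.3)
crop("side",220,130,300,190,10,"s20")
E
```

```text
t: 30.27
eef_pos: [0.6463, 0.0346, 0.0677]
ee_rot: [3.139, 0.02, -2.925]
force: [0.1, -0.2, -0.9]
width: 0.0275
t 30.27 pos [0.6463 0.0346 0.0677] yaw -167.6 w 0.0275 F [ 0.1 -0.2 -0.9]
  delta mm [ 1.6 -0.7  3.6] turn 0.1 (alt -179.9) tilt 1.17
```

View pics/s20.png

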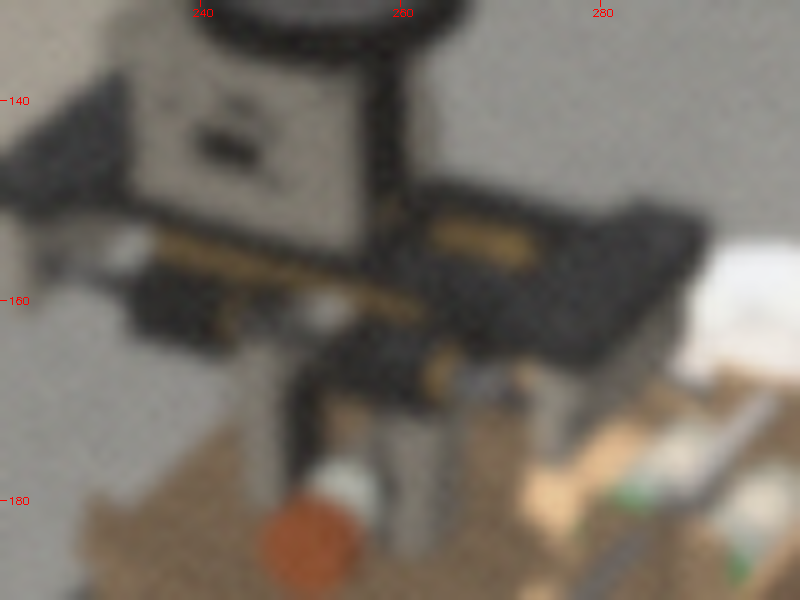

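```bash
python3 -m handwheel '[[[0.02,0.001,0,0.002,0],[0.02,0.001,0,0.004,0],[0.02,0.001,0,0.0055,0],[0.02,0.001,0,0.0055,0]]]'
```

```text
t: 30.65
eef_pos: [0.6452, 0.0344, 0.0619]
ee_rot: [3.139, 0.02, -2.925]
force: [-0.1, -0.1, -1.6]
width: 0.0277
```

Clear, with no contact yet. I release and lift.

```bash
python3 -m handwheel '[[[0.04,0,0,0,0],[0.04,0,0,0,0],[0.04,0,0,0,0],[0.04,0,0,-0.005,0],[0.04,0,0,-0.015,0],[0.04,0,0,-0.035,0],[0.04,0,0,-0.065,0],[0.04,0,0,-0.1,0],[0.04,0,0,-0.12,0],[0.04,0,0,-0.12,0],[0.04,0,0,-0.12,0],[0.04,0,0,-0.12,0]]]'; python3 - <<'E'
from h import *
crop("side",220,130,340,220,6,"s21")
crop("top",260,80,420,200,5,"c21")
E
```

```text
t: 31.65
eef_pos: [0.6427, 0.0336, 0.1824]
ee_rot: [3.139, 0.021, -2.925]
force: [0.1, 0.1, -0.8]
width: 0.0399
```

View pics/s21.png

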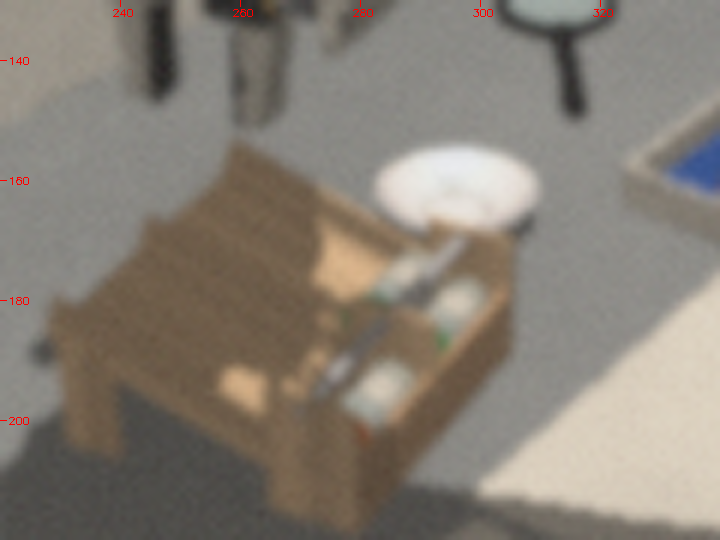

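View pics/c21.png

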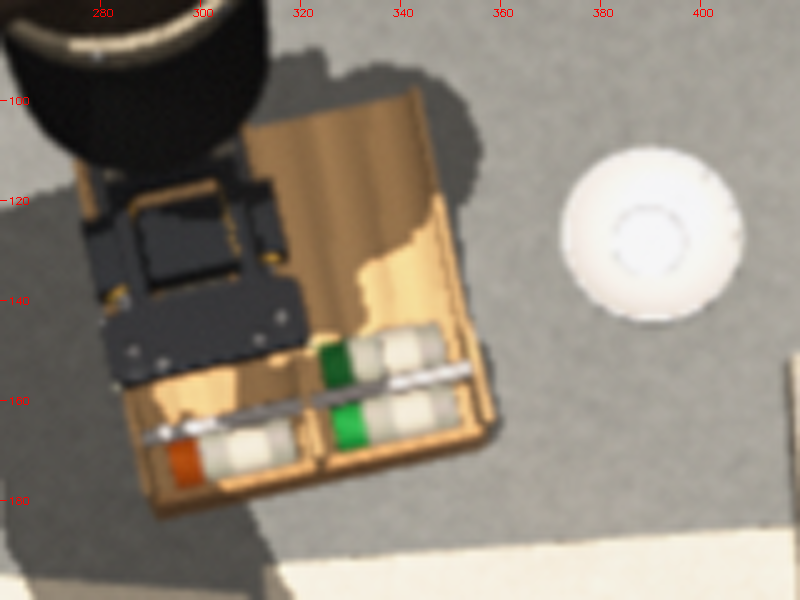

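The vial has rolled under the bar and lies across the lane against the stop, from cap (297,172) to base (318,168). I do a last full check.

```bash
python3 -m handwheel '[[[0.04,0,0,-0.02,0],[0.04,0,0,-0.02,0],[0.04,0,0,-0.02,0],[0.04,0,0,-0.02,0],[0.04,0,0,-0.02,0],[0.04,0,0,-0.02,0]]]' >/dev/null; python3 - <<'E'
from h import *
im=grab_frame("top");cv2.imwrite("pics/end.png",im)
def loc(u,v,z,c,a):
    X=w("top",u,v,z)[:2]-c;a=np.radians(a);return np.round([np.cos(a)*X[0]+np.sin(a)*X[1],-np.sin(a)*X[0]+np.cos(a)*X[1]],3)
print("vial in rack",loc(305.5,170.5,.034,np.array([.6342,-.0107]),12.3))
crop("top",100,80,260,220,5,"e1",im);crop("top",400,130,510,210,6,"e2",im);print(px("top",[[.6877,.1783,.072],[.6762,-.1924,.018]]))
E
```

```text
vial in rack [-0.061  0.044]
[[237.99705258 118.00467887]
 [390.50331856 127.00548735]]
```

View pics/end.png

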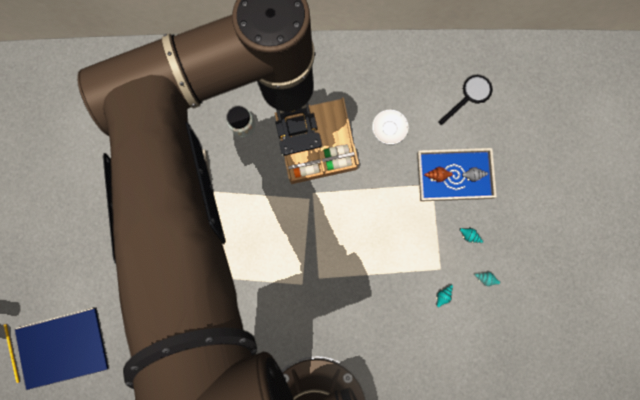

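View pics/e2.png

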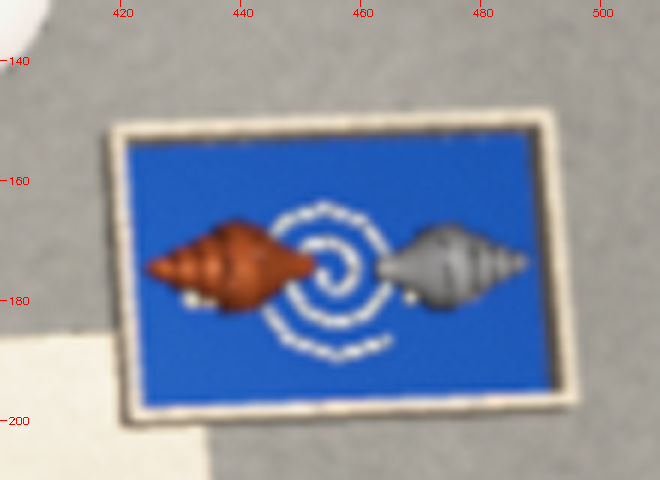

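The whelks lie flat and apart in the blue tray, brown at (439,175) and grey at (474,175). The jar (238,118) and dish (390,127) are where they were. The arm hides the yellow tray from above, so I look at it from the side before handing in.

```bash
python3 - <<'E'
from h import *
crop("side",120,170,340,320,3,"e3")
E
```

```text
(no output)
```

View pics/e3.png

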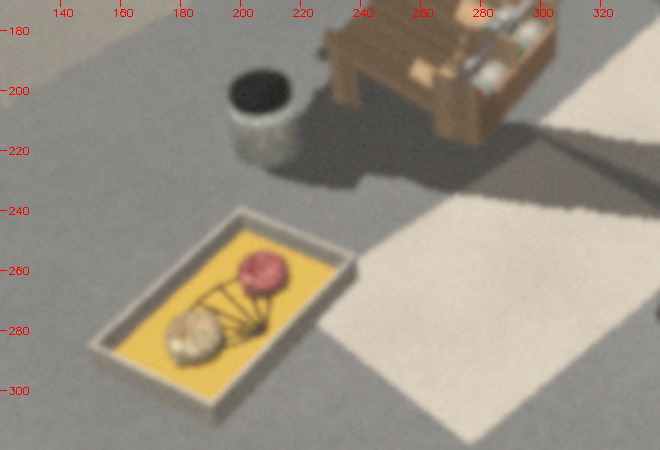

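The side view shows both cockles flat and apart on the yellow floor at (184,281) and (207,260), and the vial at the stop. I hand in.

```bash
python3 -c "
from station import arm
print(arm.job_done(), arm.get_state()['t'])"
```

```text
the job is handed in; nothing more can be done
the job is handed in; nothing more can be done
```

The job is handed in: both whelks are in the blue tray, both cockles are in the yellow tray, and the vial lies at the stop in the empty lane. It took about 32 s of robot time; handing in reports no verdict.

- **Shells:** The last pictures show all four lying flat and apart. The arm hid the yellow tray from above at the end, so I checked the cockles only in the side view.
- **Vial:** I released it about 8 mm above the lane. It rolled under the bar and lies across the lane at the stop, at about x = -0.061, y = 0.044 in the rack frame. That is inside the limits. Its height and angle I judged only by eye.
- **Jar and dish:** They appear in the same places as at the start.
- **Mistake:** My first move was typed in millimetres instead of metres. The speed cap held it to the intended direction, and nothing was touched.
- **Tool tilt:** The tool tilted by up to about 1.3° during the moves, with no visible effect on the placings.

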